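Index the badge-printing table one station on

ROBOT

A 7-joint arm with a two-finger parallel gripper is mounted at the origin on a cart in front of the work surface, level with it; the furniture and walls round the work are solid. World frame = base frame: x ahead of the robot, y to its left, z up, the work surface at z = 0. Lengths are in m, angles in rad, forces in N, time in s.
With the tool pointing down it reaches from about 0.425 to 0.8 m from the base axis. Payload 8.3 kg.
Tool frame: the origin (TCP) lies midway between the tips of the shut fingers; the grasp point (between the pads) lies env.tcp_to_grasp behind it (env.tcp_to_grasp is the distance from the TCP to the grasp point, in m); z points along the fingers, y is the line along which they close (so a half turn about z gives the same grasp; the last joint's range is limited). The gripper opens to 85 mm and grips with 20 to 120 N. Pads are 22 mm wide; open, the fingers measure 114 mm over their backs; the gripper's body (76 mm by 85 mm) begins 54 mm behind the grasp point. The pads swing forward as they close: fully open they stand 13 mm farther back than shut.
Start: joints at [1.198, 0.383, 0.016, 1.37, -0.006, 1.388, -0.046], TCP at [0.191, -0.595, 0.231] pointing down, gripper open.
Joint ranges: [-2.95, 2.95], [-0.25, 2.06], [-1.52, 1.56], [0.18, 2.33], [-1.44, 4.58], [0.02, 2.06], [-3.01, 3.01]. Speed limits (rad/s): [2.39, 2.39, 3.01, 3.01, 3.14, 3.14, 3.14].

INTERFACE

Orientations are given as a unit quaternion [w, x, y, z].
In Python, from workcell import env gives the robot as it stands.
- The arm moves only by the shell command python3 -m crank 'ROWS' [FORCE]. ROWS is JSON, a list that holds one entry, the list of rows, each a list of 7 numbers: the turn, a rotation vector about the tool's x, y, z in rad, then the shift along the tool's x, y, z in mm, then the closure, from 0 (fully open) to 1 (shut). In form: [[[ax, ay, az, dx, dy, dz, claw], ...]]. A call has 1 to 10 rows; each row is the pose to reach, as a shift and turn from the pose commanded when the call began, along the tool's axes at that moment; what a row does not reach only later rows make up. A row lasts 1/8 s, in which the tool goes at most 62.5 mm and 10.7 degrees, less where a joint would pass 70% of its speed; a pose out of reach is approached as far as the arm can. A call with a gripper value outside its range is refused whole. The fingers move at their own pace and stop on an object; FORCE is the grip in N (left out, the last holds). Time passes only in rows, so rows that repeat a pose let the fingers close. It gives the time, the measured TCP pose, the force, the opening and the grip force at its end, in the units of the state.
- env.read_state(): the state, without advancing time (a new reading comes with each control period).
- env.grab_frame(name): name is "scene" or "top"; returns a dict with "pixels" (480x640x3 uint8, blue, green, red), "vertical_fov" (degrees; the focal length in pixels is half the picture's height over the tangent of half this angle, whatever the lens; pixels are square), "cx", "cy" (the principal point, pixels), "k1" (the pictures are not rectified: a ray, as slopes to the right and down, at radius r is drawn at 1 + k1 r^2 times it, then the intrinsics apply), "world_to_cam" (4x4, takes a point from world to camera coordinates). Camera axes: x right, y up, looking along -z (the intrinsics and any distortion apply to the point x, -y, -z); pixel columns grow to the right and rows downward; lengths in m; the calibration is good to about 2 mm. A picture is of the moment at which its call begins. There is no depth.
- env.hand_in(): hands the job in; it is judged then, once.
The state is a dict: "time": time; "joint_pos": joint angles; "joint_velocities": joint speeds; "effort": joint torques, N m; "ee_pos": TCP position; "tool_rot": TCP orientation; "force": force on the tool from outside, world axes, zero at the start; "moment": the same for the moment, N m; "opening": finger opening in m; "finger_force": force on a finger pad.
Only numpy, scipy, OpenCV 4.12 (cv2) and the standard library are available. Lean on these libraries where they do the work, as an engineer would, in place of code of your own. Each camera call takes 0.05 s, during which the arm holds its last target. There are 200 camera calls.

TASK

Bring the badge-printing table on by one station: draw the spring index pin by its black knob, turn the table counter-clockwise (seen from above) to the next station block, and let the pin drop fully home in that block's hole. The blocks are set by hand, so feel for the hole, and never force the pin sideways or press it hard onto a block; leave the things on the bench beside it where they are.

Things in the scene. Friction and masses are not known exactly. Their poses are not given: they have to be found in the camera images.
- turn_base: Fixed bench fixture: blue-grey round foot, 300 mm across, its steel ring face 20 mm high; at the back a column with an arm (261 mm high) that holds the printing pad over the rearmost nest. Origin on the turning axis, at bench level; z up, +x to the column, -x is the front with the knob. The pin starts in a block on the ring at 150 degrees from +x (counter-clockwise about z), 125 mm from the axis.
- next_block (a point): Point of the fixture at 210 degrees, 125 mm from the axis, 28.5 mm up: where the next block's hole would be if set at exactly 60 degrees. Each aluminium block is clamped on the ring by hand: the true hole (vertical, 11.8 mm wide, through) lies 52 to 68 degrees on from the start, up to 17 mm either way along the ring. Axes as turn_base.
- block_top (a point): A point on the flat top of the block where the pin starts, on the ring's 125 mm circle over its hole. All six blocks are alike: flat top 28.5 mm above the bench, 32 mm wide, 60 mm long along the ring, hole in the middle, and at each end a 30 degree ramp, 15 mm long, that the pin can ride up from the ring (tip on the ring: lift about 0).
- table (a joint): Turn of the round aluminium table (208 mm across, 37 mm high, badges on it up to 44 mm) about turn_base's z, rad, 0 at the start, growing counter-clockwise seen from above. It turns with little friction (about 2 N at the knob) and stays where left. A lug on its rim, 30 mm wide, up to 47 mm high, carries the pin 125 mm from the axis, so the knob goes round with the table.
- index_pin (a joint): Lift of the steel index pin, m: 0 fully home (tip 8 mm deep in the hole), 0.008 with its tip on a block's flat top, 0.014 drawn right up. A spring drives it down with 7 N when home, growing to 10.5 N fully drawn; it does not stay up by itself and drops in about 0.05 s. Pin 10 mm in diameter, with a flat, barely rounded tip.
- knob (a point): Middle of the pin's black ribbed knob, an upright cylinder of 26 mm diameter and 26 mm height on the pin's axis. Home, the point is 76.5 mm above the bench. Below the knob is only the pin's steel sleeve, at most 24 mm across, then the lug (47 mm high). z is up; the knob rises with the pin.
- ink_bottle: Magenta ink bottle with a black cap, 52 mm in diameter and 145 mm high, standing loose to the left of the fixture. Origin: centre of its underside.
- marker_red: Red felt marker with a white band, 135 mm long and 20 mm thick, lying loose to the right of the fixture. Origin: centre of its underside.
- timer: Pale grey timer, 100 x 55 mm and 30 mm high, lying loose at the front left of the fixture. Origin: centre of its underside.

How it is judged:
By the outcome, as a careful person would: the job done as asked, in the order asked, and still so for the second after the job is handed in, with the robot touching nothing.
It also fails if it takes over 45 s, if anything falls off the work surface, if the arm or the gripper's body presses on something with over 40 N, if the wrist force passes 120 N, or if a joint passes its speed limit or range.

## Working session

There is one attempt and no reset: what is moved stays moved. The work goes in short steps, Python scripts to look and compute and a shell command to move; the robot and the scene stay as the last step left them, time stands still between calls to the robot, and variables do not carry over. Pictures are saved under pics/ and viewed, at most 10 in all, crops included, and the job is handed in when it is done.

```bash
ls; mkdir -p pics; cat > h.py <<'E'
import numpy as np, cv2
from workcell import env
def grab(n,save=None):
    f=env.grab_frame(n)
    if save: cv2.imwrite('pics/'+save,f['pixels'])
    return f
def K(f):
    fl=240/np.tan(np.radians(f['vertical_fov'])/2)
    return fl,f['cx'],f['cy'],f['k1']
def ray(f,u,v):
    fl,cx,cy,k1=K(f); d=np.array([(u-cx)/fl,(v-cy)/fl]); s=d.copy()
    for _ in range(30): s=d/(1+k1*(s@s))
    T=np.array(f['world_to_cam']); R=T[:3,:3]
    return -R.T@T[:3,3], R.T@np.array([s[0],-s[1],-1])
def onz(f,u,v,z):
    o,d=ray(f,u,v); return o+d*(z-o[2])/d[2]
def proj(f,p):
    fl,cx,cy,k1=K(f); T=np.array(f['world_to_cam']); c=T[:3,:3]@np.array(p)+T[:3,3]
    s=np.array([c[0],-c[1]])/-c[2]; s=s*(1+k1*(s@s)); return s[0]*fl+cx,s[1]*fl+cy
E
python3 - <<'E'
from h import *
for n in('scene','top'):
    f=grab(n,n+'0.png'); print(n,K(f),ray(f,320,240))
print(env.read_state(),env.tcp_to_grasp)
E
```

```text
pics
scene (np.float64(463.832234470689), 316.8104822893095, 243.2070535654238, -0.05427874889849362) (array([-0.01989918, -0.36230493,  0.51846888]), array([ 0.72002174,  0.4644219 , -0.51572869]))
top (np.float64(486.27234800255644), 322.7096337083656, 241.75986874164377, -0.03429595747222017) (array([0.48309313, 0.00534921, 0.95694992]), array([ 0.12231204,  0.03881411, -0.9917547 ]))
{'time': 0.1, 'joint_pos': array([ 1.19807155,  0.38417109,  0.01640232,  1.3710477 , -0.00629683,
        1.3881728 , -0.04651443]), 'joint_velocities': array([-7.64356740e-04, -1.30806639e-03, -4.97409927e-04, -2.86266875e-03,
        4.23816778e-04, -1.04446388e-03, -7.19310232e-05]), 'effort': array([ 5.01780189e-03, -6.29127860e+01,  8.48809853e-01, -3.72757673e+01,
        1.69830053e-02,  1.04943200e-02, -6.66313554e-05]), 'ee_pos': array([ 0.19044221, -0.59481289,  0.23036908]), 'tool_rot': array([-8.60951579e-04,  9.88022803e-01,  1.54305463e-01, -1.53918208e-04]), 'force': array([-0.02519399,  0.7691903 , -0.26157163]), 'moment': array([-0.02263734, -0.00162947, -0.04625594]), 'finger_force': 0.0, 'opening': 0.08504214920083208} 0.0187
```

View pics/top0.png

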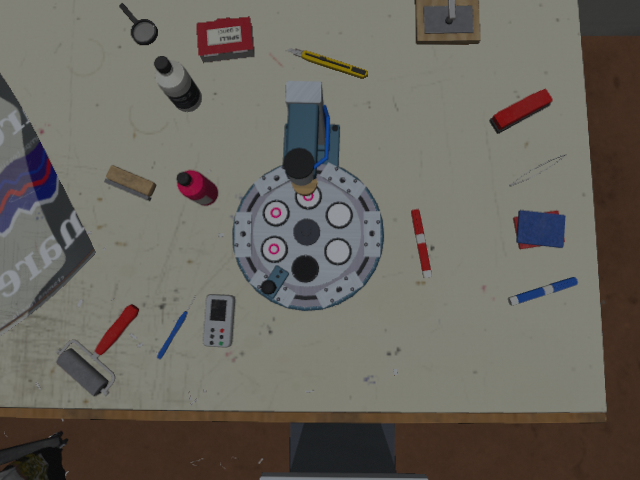

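View pics/scene0.png

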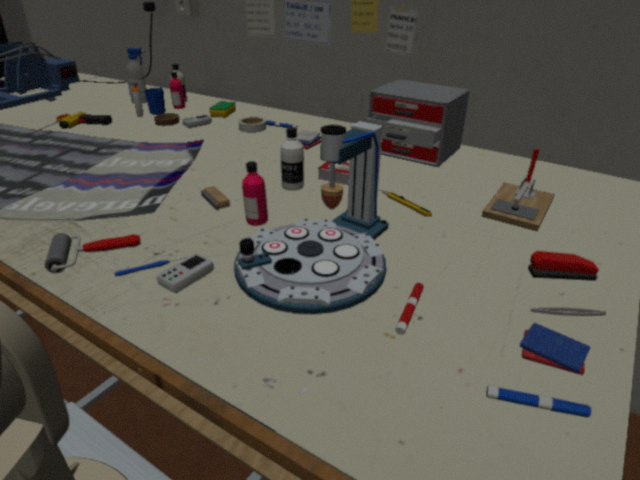

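The top view shows the fixture centred near (308,236), the black knob at (268,287), and the next block near (345,290). The timer is at (219,320), the ink bottle at (197,187) and the marker at (421,243). The scene view has the knob at (247,246).

```bash
python3 - <<'E'
from h import *
f=grab('top');g=grab('scene')
im=f['pixels']
cv2.imwrite('pics/crop1.png',cv2.resize(im[225:325,225:345+45],None,fx=4.8,fy=4.8,interpolation=cv2.INTER_CUBIC))
def dark(im,x0,y0,x1,y1):
    m=(im[y0:y1,x0:x1].max(2)<40).astype(np.uint8)
    n,l,s,c=cv2.connectedComponentsWithStats(m); 
    for i in range(1,n):
        if s[i,4]>25: print(s[i]+[x0,y0,0,0,0],c[i]+[x0,y0])
dark(im,255,272,285,302); dark(g['pixels'],232,232,262,270)
# foot: blue-grey outline
hsv=cv2.cvtColor(im,cv2.COLOR_BGR2HSV)
for p in[(308,309),(234,240),(383,235)]: print(p,im[p[1],p[0]])
# foot edges: bench is yellowish (R>B+?)
b=im.astype(int); m=((b[...,2]-b[...,0])<8).astype(np.uint8); m[:165]=0;m[325:]=0;m[:,:225]=0;m[:,395:]=0
c=max(cv2.findContours(m,0,1)[0],key=cv2.contourArea)[:,0]
lo=c[c[:,1]>215]
P=np.array([onz(f,u,v,0.01)[:2] for u,v in lo])
A=np.c_[2*P,np.ones(len(P))]
w=np.ones(len(P),bool)
for _ in range(5):
    s=np.linalg.lstsq(A[w],(P[w]**2).sum(1),rcond=None)[0]; r=np.sqrt(s[2]+s[0]**2+s[1]**2); e=np.hypot(*(P-s[:2]).T)-r; w=abs(e)<0.004
print('foot',s[:2],r,w.sum(),len(P))
E
```

```text
[260 280  17  14 159] [268.18867925 286.94968553]
[241 239  13  16 175] [246.64       246.69714286]
[242 258  12   5  31] [248.51612903 260.4516129 ]
(308, 309) [72 58 38]
(234, 240) [111 101  89]
(383, 235) [62 51 33]
foot [0.61265371 0.06764748] 0.14956957782797137 251 254
```

View pics/crop1.png

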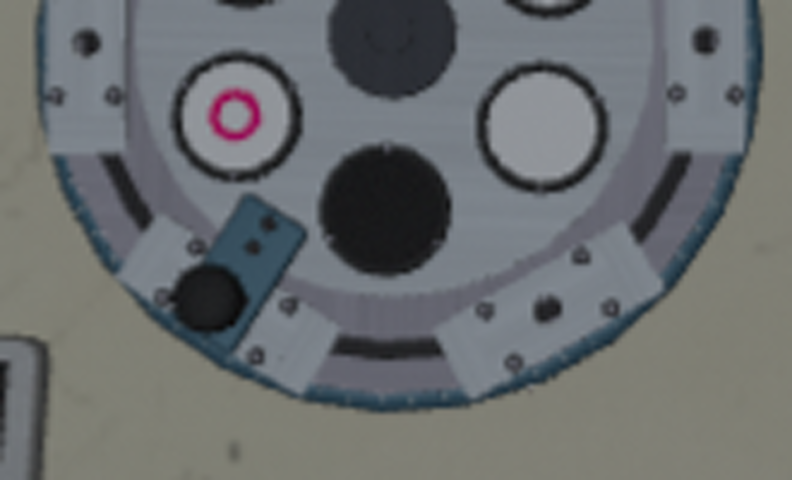

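The crop shows the next block's hole as a dark disc at crop (547,310), about (338.6,289.2) in the full picture. The knob is on the first block at crop (208,298).

```bash
python3 - <<'E'
from h import *
f=grab('top');g=grab('scene'); im=f['pixels']
o1,d1=ray(f,268.2,287);o2,d2=ray(g,247,246.5)
a=np.linalg.lstsq(np.c_[d1,-d2],o2-o1,rcond=None)[0]; p,q=o1+a[0]*d1,o2+a[1]*d2; print('tri',p,q)
C=np.array([.61265,.06765])
k=onz(f,268.2,287,0.083);print('knob z.083',k)
gy=cv2.cvtColor(im,6)[284:295,333:345]; w=np.clip(100-gy.astype(float),0,None)
ys,xs=np.mgrid[284:295,333:345]; print('hole px',(w*xs).sum()/w.sum(),(w*ys).sum()/w.sum()); print(gy)
h=onz(f,(w*xs).sum()/w.sum(),(w*ys).sum()/w.sum(),0.0285)
for n,x in(('knob',k),('hole',h)): 
    v=x[:2]-C; print(n,x,np.hypot(*v),np.degrees(np.arctan2(v[1],v[0]))%360)
# column direction, other blocks' holes: left and right
for u,v in((225+87/4.8,225+42/4.8),(225+705/4.8,225+40/4.8)):
    x=onz(f,u-.4,v-.4,.0285)[:2]-C; print(np.hypot(*x),np.degrees(np.arctan2(x[1],x[0]))%360)
s=env.read_state(); 
from scipy.spatial.transform import Rotation as R
print(R.from_quat(s['tool_rot'],scalar_first=True).as_matrix())
E
```

```text
tri [0.50625069 0.1338444  0.0755529 ] [0.50606523 0.1340653  0.07558024]
knob z.083 [0.50605502 0.13275872 0.083     ]
hole px 338.6504 289.1176
[[128 128 129 130 130 132 131 133 133 133 133 130]
 [128 129 130 131 132 132 133 133 132 131 130 129]
 [130 131 132 131 111 119  98 110 127 129 129 129]
 [131 132 133 116  87  84  57  62  92 123 129 128]
 [132 133 133  85  52  47  39  37  51 117 128 127]
 [133 132 131  73  36  37  37  36  37 117 128 128]
 [131 130 129  71  37  36  37  36  65 119 130 129]
 [130 129 129  89  48  38  60  88 110 125 128 129]
 [129 129 128 120  98 100 106 119 126 128 130 130]
 [128 127 127 128 124 126 125 128 130 130 131 130]
 [127 127 129 129 129 129 129 130 131 131 130 129]]
knob [0.50605502 0.13275872 0.083     ] 0.12490650132538084 148.58321578657842
hole [0.50340426 0.00614593 0.0285    ] 0.12536898304778085 209.37899989082916
0.1241317119185885 90.66499576807342
0.12499176090048277 269.1917307549036
[[ 9.52386182e-01  3.04894279e-01 -1.95368006e-04]
 [ 3.04894341e-01 -9.52385953e-01  6.61194322e-04]
 [ 1.55286218e-05 -6.89278936e-04 -9.99999762e-01]]
```

```bash
python3 -m crank '[[[0,0,0.1,50,-24,0,0],[0,0,0.2,105,-50,0,0],[0,0,0.3,160,-76,0,0],[0,0,0.4,215,-103,0,0],[0,0,0.5,270,-130,0,0],[0,0,0.6,325,-157,0,0],[0,0,0.7,375,-186,0,0],[0,0,0.8,405,-240,0,0],[0,0,0.858,430,-300,0,0],[0,0,0.858,450,-350,0,0]]]' 40; python3 - <<'E'
from h import *
s=env.read_state();print(s['ee_pos'],s['tool_rot'],s['joint_pos'],s['opening'],s['force'])
from scipy.spatial.transform import Rotation as R
M=R.from_quat(s['tool_rot'],scalar_first=True).as_matrix();print(M)
print('to knob (tool,mm)',M.T@(np.array([.5061,.1328,.15])-s['ee_pos'])*1000)
E
```

```text
time: 1.55
ee_pos: [0.5125, -0.1221, 0.2314]
tool_rot: [-0.0, 0.963, -0.271, 0.0]
force: [1.1, 0.4, 0.5]
opening: 0.0852
finger_force: 0.0
[ 0.51254941 -0.12209779  0.23140269] [-1.29000885e-04  9.62712156e-01 -2.70527752e-01  1.51795970e-04] [ 0.36639906  0.18187443 -0.22124967  1.63114076  0.04063103  1.33277271
 -1.9795671 ] 0.08519864447531625 [1.08127579 0.38592993 0.51613819]
[[ 8.53629424e-01 -5.20880672e-01  3.62068289e-04]
 [-5.20880751e-01 -8.53629437e-01  1.66251395e-04]
 [ 2.22475011e-04 -3.30511485e-04 -9.99999921e-01]]
to knob (tool,mm) [-138.29487092 -214.20198117   81.4427271 ]
```

```bash
python3 -m crank '[[[0,0,0,-30,-45,15,0],[0,0,0,-60,-92,30,0],[0,0,0,-90,-139,50,0],[0,0,0,-118,-184,68,0],[0,0,0,-138,-214,81,0],[0,0,0,-138,-214,81,0],[0,0,0,-138,-214,81,0]]]'; python3 - <<'E'
from h import *
f=grab('top','t2.png');g=grab('scene','s2.png')
cv2.imwrite('pics/c2.png',np.hstack([cv2.resize(x[y0:y0+130,x0:x0+130],(400,400)) for x,x0,y0 in((f['pixels'],210,220),(g['pixels'],180,170))]))
s=env.read_state();print(s['ee_pos'],s['joint_pos'],s['force'])
E
```

```text
time: 2.42
ee_pos: [0.5064, 0.1292, 0.1504]
tool_rot: [0.0, 0.963, -0.271, 0.0]
force: [-0.8, -0.2, -0.3]
opening: 0.0853
finger_force: 0.0
[0.50673477 0.12841315 0.15072395] [ 0.03781975  0.24728871 -0.40384521  1.75071034  0.10557295  1.16421545
 -2.51808647] [-0.80140642 -0.54526975 -0.42772813]
```

View pics/c2.png

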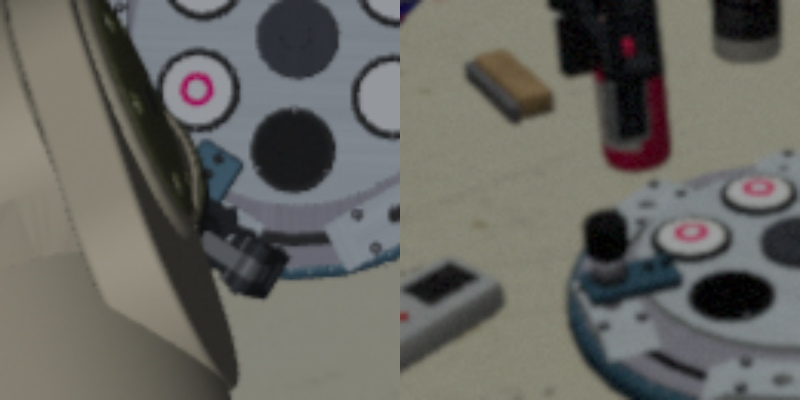

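The arm blocks the top view. The scene crop shows the knob standing clear and home, with the open fingers above it.

```bash
python3 -m crank '[[[0,0,0,0,0,0,0],[0,0,0,0,0,0,0]]]'; python3 - <<'E'
from h import *
for i in range(3):
    g=grab('scene');s=env.read_state();print(s['time'],s['ee_pos'],s['joint_velocities'].round(4),s['force'])
E
```

```text
time: 2.78
ee_pos: [0.5064, 0.1292, 0.1506]
tool_rot: [-0.0, 0.963, -0.271, 0.0]
force: [-0.4, -0.3, 0.6]
opening: 0.085
finger_force: 0.0
2.825 [0.50632988 0.12939916 0.15054798] [-0.0043  0.001  -0.0032 -0.0002 -0.0005 -0.0002  0.0002] [ 0.02120202 -0.28391735 -0.40961731]
2.875 [0.50630174 0.12955492 0.15048469] [-0.0055  0.0022 -0.0033 -0.0003  0.0002 -0.0002  0.0005] [-0.06616676 -0.16057086  0.05294523]
2.925 [0.50624961 0.12967215 0.15044008] [-0.0028  0.0002 -0.0043  0.0009 -0.0001 -0.0008  0.0001] [-0.61010133  0.06799243  0.46016004]
```

```bash
python3 -m crank '[[[0,0,0,0,0,25,0],[0,0,0,0,0,55,0],[0,0,0,0,0,80,0],[0,0,0,0,0,92,0],[0,0,0,0,0,92,0.4],[0,0,0,0,0,92,0.4],[0,0,0,0,0,92,0.4],[0,0,0,0,0,92,0.4]]]'; python3 - <<'E'
from h import *
g=grab('scene','s3.png');s=env.read_state();print(s['ee_pos'],s['force'],s['opening'])
im=g['pixels'].copy()
for p in [s['ee_pos'],s['ee_pos']+[0,0,.03]]:
    u,v=proj(g,p);print(u,v)
cv2.imwrite('pics/c3.png',cv2.resize(im[200:290,190:310],(800,600),interpolation=cv2.INTER_CUBIC))
E
```

```text
time: 3.92
ee_pos: [0.5066, 0.13, 0.059]
tool_rot: [-0.0, 0.963, -0.271, 0.001]
force: [-0.3, 0.5, 0.0]
opening: 0.051
finger_force: 0.0
[0.50646252 0.12993848 0.05884248] [-0.0495293   0.40382096 -0.0446865 ] 0.05101467269742751
249.5611436059236 254.85518771778789
248.3434010655733 240.78824950342695
```

View pics/c3.png

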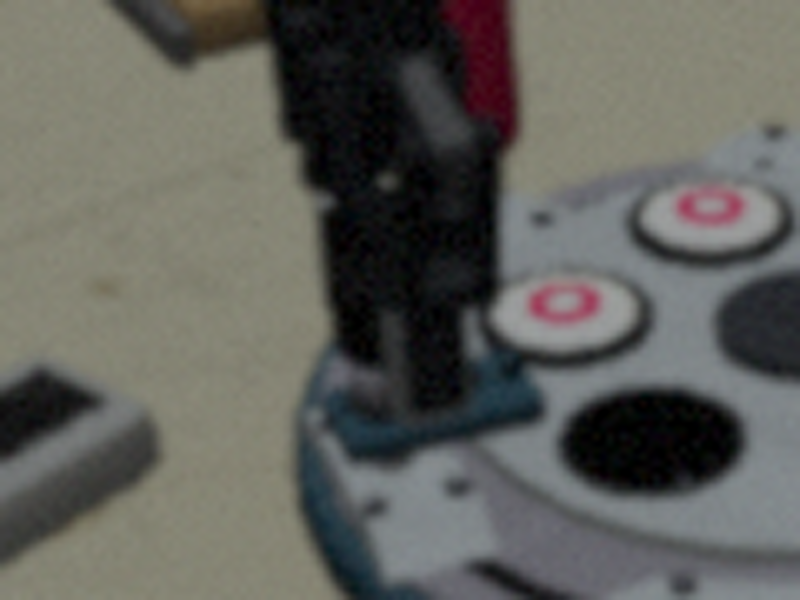

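The fingers straddle the knob just above the lug. The TCP projects to about x=249 against the knob's 247, so I need roughly 3 mm towards +y.

```bash
python3 -m crank '[[[0,0,0,-1.5,-2.5,0,0.4],[0,0,0,-1.5,-2.5,0,0.4],[0,0,0,-1.5,-2.5,0,0.58],[0,0,0,-1.5,-2.5,0,0.58],[0,0,0,-1.5,-2.5,0,0.62],[0,0,0,-1.5,-2.5,0,0.62]]]' 30;python3 -m crank '[[[0,0,0,0,0,0,0.65],[0,0,0,0,0,0,0.65],[0,0,0,0,0,0,0.65]]]'
```

```text
time: 4.72
ee_pos: [0.5062, 0.1328, 0.0583]
tool_rot: [-0.0, 0.963, -0.271, -0.0]
force: [-1.3, 1.3, -0.2]
opening: 0.0324
finger_force: 0.0
time: 5.1
ee_pos: [0.5063, 0.133, 0.0584]
tool_rot: [-0.0, 0.963, -0.271, 0.0]
force: [0.7, 1.2, 0.1]
opening: 0.0301
finger_force: 0.6
```

```bash
python3 -m crank '[[[0,0,0,0,0,0,0.68],[0,0,0,0,0,0,0.68],[0,0,0,0,0,0,0.68]]]';python3 -m crank '[[[0,0,0,0,0,0,0.78],[0,0,0,0,0,0,0.78],[0,0,0,0,0,0,0.78]]]' 40
```

```text
time: 5.48
ee_pos: [0.5065, 0.1333, 0.0586]
tool_rot: [-0.0, 0.963, -0.27, 0.0]
force: [2.2, 4.2, 0.7]
opening: 0.0276
finger_force: 2.2
time: 5.85
ee_pos: [0.5069, 0.1339, 0.0588]
tool_rot: [-0.001, 0.963, -0.27, 0.001]
force: [2.5, 6.0, 0.5]
opening: 0.0247
finger_force: 39.4
```

```bash
python3 -m crank '[[[0,0,0,0,-1.2,0,0.78],[0,0,0,0,-1.2,0,0.78]]]';python3 -m crank '[[[0,0,0,0,0,-3,0.78],[0,0,0,0,0,-6,0.78],[0,0,0,0,0,-9,0.78],[0,0,0,0,0,-11,0.78],[0,0,0,0,0,-11,0.78],[0,0,0,0,0,-11,0.78]]]'
```

```text
time: 6.1
ee_pos: [0.507, 0.134, 0.0588]
tool_rot: [-0.0, 0.963, -0.271, 0.0]
force: [0.4, 1.9, 5.8]
opening: 0.025
finger_force: 39.9
time: 6.85
ee_pos: [0.5062, 0.1331, 0.0684]
tool_rot: [0.001, 0.963, -0.271, -0.001]
force: [4.3, 0.4, -9.9]
opening: 0.0252
finger_force: 40.2
```

```bash
python3 -m crank '[[[0,0,0,0.6,0,-2,0.78],[0,0,0,0.6,0,-2,0.78]]]'; python3 -m crank '[[[0,0,-0.105,0.5,13.1,0,0.78],[0,0,-0.209,2.4,26,0,0.78],[0,0,-0.314,5.6,38.7,0,0.78],[0,0,-0.419,10.2,51,0,0.78],[0,0,-0.524,16,62.7,0,0.78],[0,0,-0.524,16,62.7,0,0.78],[0,0,-0.524,16,62.7,0,0.78]]]';python3 - <<'E'
from h import *
s=env.read_state();v=s['ee_pos'][:2]-[.61265,.06765];a=np.arctan2(v[1],v[0]);F=s['force'][:2]
print(np.hypot(*v),np.degrees(a)%360,'Frad',F@[np.cos(a),np.sin(a)],'Ftan',F@[-np.sin(a),np.cos(a)],s['force'][2],s['moment'])
E
```

```text
time: 7.1
ee_pos: [0.5063, 0.1331, 0.0708]
tool_rot: [0.001, 0.963, -0.271, -0.001]
force: [0.5, -0.6, -10.5]
opening: 0.0246
finger_force: 40.2
time: 7.98
ee_pos: [0.4883, 0.0718, 0.0713]
tool_rot: [0.0, 1.0, -0.013, -0.0]
force: [2.2, -0.4, -11.3]
opening: 0.0249
finger_force: 40.4
0.12443183715991704 178.07999585846204 Frad -2.2406910593075775 Ftan 0.3559625392988302 -11.345402656035409 [-0.06469779 -0.6241015   0.22924074]
```

```bash
cat > st.py <<'E'
from h import *
s=env.read_state();v=s['ee_pos'][:2]-[.61265,.06765];a=np.arctan2(v[1],v[0]);F=s['force'][:2];q=s['tool_rot']
print('r %.4f ang %.2f z %.4f'%(np.hypot(*v),np.degrees(a)%360,s['ee_pos'][2]),'Frad %.1f Ftan %.1f Fz %.1f'%(F@[np.cos(a),np.sin(a)],F@[-np.sin(a),np.cos(a)],s['force'][2]),'yaw %.2f'%np.degrees(2*np.arctan2(q[2],q[1])),'open %.4f t %.2f'%(s['opening'],s['time']))
E
python3 -m crank '[[[0,0,-0.105,0.7,13.1,0,0.78],[0,0,-0.209,2.7,26,0,0.78],[0,0,-0.314,6.1,38.6,0,0.78],[0,0,-0.419,10.8,50.8,0,0.78],[0,0,-0.489,14.6,58.7,0,0.78],[0,0,-0.489,14.6,58.7,0,0.78],[0,0,-0.489,14.6,58.7,0,0.78],[0,0,-0.489,14.6,58.7,0,0.78]]]' >/dev/null;python3 st.py
python3 - <<'E'
from h import *
f=grab('top','t4.png');cv2.imwrite('pics/c4.png',cv2.resize(f['pixels'][230:330,280:400],(720,600),interpolation=cv2.INTER_CUBIC))
E
```

```text
r 0.1239 ang 206.09 z 0.0713 Frad -2.4 Ftan 0.2 Fz -11.4 yaw 26.59 open 0.0249 t 8.97
```

View pics/c4.png

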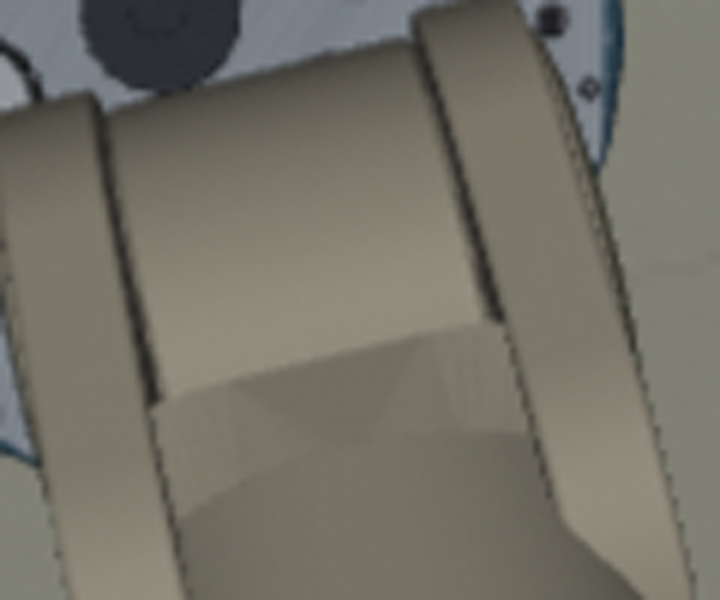

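The arm covers the hole in this picture, so I will go on by feel. By the numbers the pin is about 6 mm short of it.

```bash
python3 -m crank '[[[0,0,0,0.5,0,2,0.78],[0,0,0,0.5,0,3.5,0.78],[0,0,0,0.5,0,3.5,0.78],[0,0,0,0.5,0,3.5,0.78]]]'>/dev/null; python3 st.py; python3 -m crank '[[[0,0,0,0,0,0.7,0.78],[0,0,0,0,0,0.7,0.78]]]'>/dev/null; python3 st.py;  python3 -m crank '[[[0,0,0,0,0,0.7,0.78],[0,0,0,0,0,0.7,0.78]]]'>/dev/null; python3 st.py
```

```text
r 0.1239 ang 206.14 z 0.0676 Frad 0.5 Ftan -3.2 Fz -10.0 yaw 26.65 open 0.0247 t 9.53
r 0.1238 ang 206.21 z 0.0670 Frad 1.5 Ftan -2.2 Fz -9.9 yaw 26.65 open 0.0245 t 9.78
r 0.1238 ang 206.24 z 0.0668 Frad 5.1 Ftan -4.4 Fz -2.7 yaw 26.64 open 0.0246 t 10.03
```

```bash
python3 -m crank '[[[0,0,-0.006,-0.4,0.8,-0.2,0.78],[0,0,-0.006,-0.4,0.8,-0.2,0.78]]]'>/dev/null; python3 st.py; python3 -m crank '[[[0,0,-0.006,0,0.8,0,0.78],[0,0,-0.006,0,0.8,0,0.78]]]'>/dev/null; python3 st.py;  python3 -m crank '[[[0,0,-0.006,0,0.8,0,0.78],[0,0,-0.006,0,0.8,0,0.78]]]'>/dev/null; python3 st.py
```

```text
r 0.1238 ang 206.65 z 0.0668 Frad 1.4 Ftan -4.4 Fz -7.2 yaw 26.99 open 0.0249 t 10.28
r 0.1238 ang 206.99 z 0.0668 Frad 1.5 Ftan -4.5 Fz -5.5 yaw 27.34 open 0.0246 t 10.53
r 0.1238 ang 207.36 z 0.0668 Frad 1.6 Ftan -4.6 Fz -6.3 yaw 27.68 open 0.0247 t 10.78
```

```bash
python3 -m crank '[[[0,0,-0.006,0,0.8,0.3,0.78],[0,0,-0.006,0,0.8,0.3,0.78]]]'>/dev/null; python3 st.py; python3 -m crank '[[[0,0,-0.006,0,0.8,0,0.78],[0,0,-0.006,0,0.8,0,0.78]]]'>/dev/null; python3 st.py;  python3 -m crank '[[[0,0,-0.005,0,0.6,0,0.78],[0,0,-0.005,0,0.6,0,0.78]]]'>/dev/null; python3 st.py
```

```text
r 0.1238 ang 207.65 z 0.0666 Frad 2.3 Ftan -5.1 Fz -4.2 yaw 28.03 open 0.0248 t 11.03
r 0.1238 ang 208.06 z 0.0666 Frad 2.0 Ftan -5.3 Fz -5.1 yaw 28.37 open 0.0249 t 11.28
r 0.1238 ang 208.47 z 0.0663 Frad 0.8 Ftan -3.0 Fz -10.1 yaw 28.64 open 0.0249 t 11.53
```

Fz went back to the full spring load and z dropped 0.3 mm, so the tip is over the hole. I will centre it and lower it a little.

```bash
python3 -m crank '[[[0,0,-0.003,0,0.4,0,0.78],[0,0,-0.003,0,0.4,0,0.78]]]'>/dev/null; python3 st.py; python3 -m crank '[[[0,0,0,0,0,1,0.78],[0,0,0,0,0,1.5,0.78],[0,0,0,0,0,1.5,0.78]]]'>/dev/null; python3 st.py
```

```text
r 0.1238 ang 208.63 z 0.0663 Frad -0.2 Ftan -3.8 Fz -10.2 yaw 28.82 open 0.0248 t 11.78
r 0.1238 ang 208.63 z 0.0648 Frad 0.3 Ftan -3.0 Fz -9.9 yaw 28.81 open 0.0246 t 12.15
```

```bash
python3 -m crank '[[[0,0,0,0,0,1.5,0.78],[0,0,0,0,0,3,0.78],[0,0,0,0,0,3,0.78]]]'>/dev/null; python3 st.py; python3 -m crank '[[[0,0,0,0,0,1.5,0.78],[0,0,0,0,0,2.3,0.78],[0,0,0,0,0,2.3,0.78]]]'>/dev/null; python3 st.py
```

```text
r 0.1238 ang 208.65 z 0.0618 Frad -0.0 Ftan -3.7 Fz -9.3 yaw 28.81 open 0.0249 t 12.53
r 0.1238 ang 208.65 z 0.0596 Frad -0.0 Ftan -4.8 Fz -7.9 yaw 28.81 open 0.0249 t 12.90
```

```bash
python3 -m crank '[[[0,0,0,0,-0.5,0.4,0.78],[0,0,0,0,-0.5,0.4,0.78]]]'>/dev/null; python3 st.py; python3 -m crank '[[[0,0,0,0,0,0,0.66],[0,0,0,0,0,0,0.6],[0,0,0,0,0,0,0.4],[0,0,0,0,0,0,0.4],[0,0,0,0,0,0,0.4]]]'>/dev/null; python3 st.py; python3 -m crank '[[[0,0,0,0,0,-10,0.4],[0,0,0,0,0,-30,0.4],[0,0,0,0,0,-70,0.4],[0,0,0,0,0,-110,0.4],[0,0,0,-25,40,-120,0.4],[0,0,0,-50,90,-120,0.4],[0,0,0,-50,150,-120,0.4],[0,0,0,-50,200,-120,0.4],[0,0,0,-50,200,-120,0.4]]]'
python3 - <<'E'
from h import *
f=grab('top','t5.png');g=grab('scene','s5.png')
cv2.imwrite('pics/c5.png',np.hstack([cv2.resize(x[y0:y0+130,x0:x0+130],(400,400),interpolation=cv2.INTER_CUBIC) for x,x0,y0 in((f['pixels'],280,220),(g['pixels'],240,210))]))
E
```

```text
r 0.1238 ang 208.61 z 0.0593 Frad -1.6 Ftan -2.5 Fz -7.7 yaw 28.79 open 0.0247 t 13.15
r 0.1239 ang 208.45 z 0.0592 Frad -1.1 Ftan 0.1 Fz 0.8 yaw 28.81 open 0.0513 t 13.78
time: 14.9
ee_pos: [0.5564, -0.1955, 0.1789]
tool_rot: [0.0, 0.969, 0.246, -0.0]
force: [-0.2, 0.6, 0.6]
opening: 0.0513
finger_force: 0.0
```

View pics/c5.png

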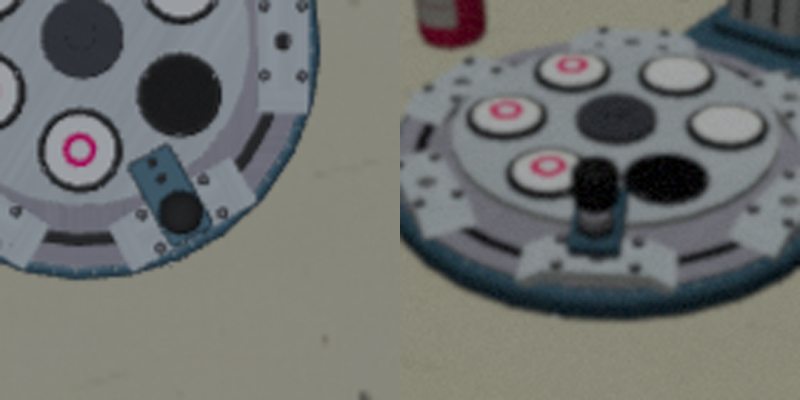

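Both views show the knob at the middle of the next block, at crop (182,212) and (597,185). I will check its height and that the bench items have not moved.

```bash
python3 - <<'E'
from h import *
f=grab('top');g=grab('scene')
def blob(im,x0,y0,x1,y1):
    m=(im[y0:y1,x0:x1].max(2)<40).astype(np.uint8)
    n,l,s,c=cv2.connectedComponentsWithStats(m); i=1+s[1:,4].argmax(); print(s[i]+[x0,y0,0,0,0]); return c[i]+[x0,y0]
a=blob(f['pixels'],328,278,350,300);b=blob(g['pixels'],293,256,313,280); print(a,b)
o1,d1=ray(f,*a);o2,d2=ray(g,*b)
t=np.linalg.lstsq(np.c_[d1,-d2],o2-o1,rcond=None)[0]; print('tri',o1+t[0]*d1,o2+t[1]*d2)
f0=cv2.imread('pics/top0.png')
d=cv2.absdiff(f0,f['pixels']).max(2)
for n,(x0,y0,x1,y1) in dict(bottle=(172,165,222,210),marker=(408,204,434,280),timer=(200,290,238,350)).items(): print(n,(d[y0:y1,x0:x1]>40).sum())
E
```

```text
[332 283  14  13 144]
[295 262  16  17 215]
[338.47916667 288.73611111] [303.18139535 269.99069767]
tri [0.50307798 0.00641283 0.07479748] [0.50224959 0.00756144 0.0747801 ]
bottle 0
marker 0
timer 0
```

```bash
python3 -c "
from workcell import env
print(env.hand_in())"
```

```text
the job is handed in; nothing more can be done
None
```

I turned the table counter-clockwise to the next station. The pin is fully home in that block's hole: the knob is back at its starting height, within about 1 mm. The bottle, marker and timer have not moved, the arm is clear, and the job was handed in at about 15 s.

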